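Roll a bearing sleeve up the gauging ramp

ROBOT

A 7-joint arm with a two-finger parallel gripper is mounted at the origin on the work surface. World frame = base frame: x ahead of the robot, y to its left, z up, the work surface at z = 0. Lengths are in m, angles in rad, forces in N, time in s.
With the tool pointing down it reaches from about 0.4 to 0.85 m from the base axis. Payload 10.4 kg.
Tool frame: the origin (TCP) lies at the very end of the fingers, on their centre line; the grasp point (between the pads) lies 19 mm behind it; z points along the fingers, y is the direction in which the jaws open and shut (so a half turn about z gives the same grasp; the last joint's range is limited). The gripper opens to 87 mm and grips with 3 to 60 N. Pads are 19 mm wide; open, the fingers measure 117 mm over their backs; the gripper's body (75 mm by 190 mm) begins 51 mm behind the grasp point.
Start: joints at [-1.131, 0.332, -0.065, 1.46, 0.022, 1.35, -0.088], TCP at [0.279, 0.559, 0.223] pointing down, gripper open.
Joint ranges: [-2.6, 2.6], [-0.5, 2.12], [-1.47, 1.34], [0.16, 2.42], [-1.27, 4.41], [0.06, 2.06], [-2.6, 2.6]. Speed limits (rad/s): [2.22, 2.22, 2.79, 2.79, 3.14, 3.14, 3.14].

INTERFACE

Orientations are given as a unit quaternion [x, y, z, w].
In Python, from bench import r gives the robot as it stands.
- The arm moves only by the shell command python3 -m crank 'ROWS' [FORCE]. ROWS is JSON, a list of rows, each a list of 3 entries, a list of its own where there are three numbers: the opening, from -1 (shut) to 1 (fully open), so that 0 is half open, then the shift along the tool's x, y, z in mm, then the turn about the tool's z in degrees. A call has 1 to 12 rows; each row is the pose to reach, as a shift and turn from the pose commanded when the call began, along the tool's axes at that moment; what a row does not reach only later rows make up. A row lasts 1/12 s, in which the tool goes at most 41.7 mm and 7.16 degrees, less where a joint would pass 70% of its speed; a pose out of reach is approached as far as the arm can. A call with a gripper value outside its range is refused whole. The fingers move at their own pace and stop on an object; FORCE is the grip in N (left out, the last holds). Time passes only in rows, so rows that repeat a pose let the fingers close. It gives the time, the measured TCP pose, the force and the opening at its end, in the units of the state.
- r.read_state(): the state, without advancing time (a new reading comes with each control period).
- r.camera(name): name is "scene" or "top"; returns a dict with "pixels" (480x640x3 uint8, red, green, blue), "fov_y" (degrees; the focal length in pixels is half the picture's height over the tangent of half this angle, whatever the lens; pixels are square), "cx", "cy" (the principal point, pixels), "dist" ([k1, k2, p1, p2, k3] as OpenCV has them; the pictures are not rectified), "cam_to_world" (4x4, takes a point from camera to world coordinates). Camera axes: x right, y down, z forward; pixel columns grow to the right and rows downward; lengths in m; the calibration is good to about 2 mm. A picture is of the moment at which its call begins. There is no depth.
- r.close_job(): hands the job in, once; it reports no verdict.
The state is a dict: "time": time; "joint_positions": joint angles; "joint_vel": joint speeds; "joint_torque": joint torques, N m; "ee_pos": TCP position; "eef_rot": TCP orientation; "ft_force": force on the tool from outside, world axes, zero at the start; "torque": the same for the moment, N m; "width": finger opening in m.
Only numpy, scipy, OpenCV 4.12 (cv2) and the standard library are available. Lean on these libraries where they do the work, as an engineer would, in place of code of your own. Each camera call takes 0.05 s, during which the arm holds its last target.

TASK

With the outside of the fingers, push the bronze sleeve that lies at the foot of the gauging ramp slowly up the slope, over the crest and into the seat against the steel stop; do not lift it and do not let it run back down on the way. Then push the yellow pin of the keeper arm round until the arm lies all the way across the ramp behind the sleeve. Leave the other parts on the bench where they are.

Things in the scene. Friction and masses are not known exactly. Their poses are not given: they have to be found in the camera images.
- gauge_ramp: Fixed gauging ramp with blue side rails, base 290 x 110 mm; origin on the bench under its middle, x uphill, y across, z up. In its frame, mm: landing x -135 to -75 at z 12, with a 4 mm lip at its low end; 9 degree slope up to the crest; then the seat and the steel stop, face at x 112. Lane 54 mm wide between rails 6 mm thick, 10 mm above the lane (z 44 at the seat)
- crest (a point): Top edge of the slope, mid lane, on the surface: x 65, z 34 mm in the ramp's frame. Below it the sleeve runs back if let go; past it the sleeve rolls on by itself into the seat, which dips 8 degrees towards the stop
- seat (a point): Centre of the sleeve when seated against the stop: x 90, z 53 mm in the ramp's frame (its rear is then at x 68). The dark steel stop block is 66 mm wide, its top at z 72 mm; a black dial gauge stands behind it to x 145, top z 73 mm
- keeper_pivot (a point): Pivot axis of the keeper arm at mid height of the arm: x 60, y -46, z 52 mm in the ramp's frame
- slope: The sloping part of the ramp (fixed to it): origin at the foot of the slope in mid lane on the running surface, x up the slope, y across, z square to the surface; 142 mm long
- sleeve: Bronze bearing sleeve to be rolled, diameter 44 mm, length 48 mm, dark bore in its ends, about 0.3 kg, lightly oiled (friction about 0.3, rolls freely). Origin at its centre; y along its axis (about across the lane), x and z turn as it rolls. It starts lying on the landing between the rails, its centre 34 mm above the bench
- keeper (a joint): Angle of the steel keeper arm about its upright pivot, rad: 0.6 = arm pointing straight downhill alongside the -y rail, 0 = swung 0.6 further outward; as it grows the pin moves to +y, then uphill over the lane; 2.17 = closed at its end stop, arm square across the lane. Starts between 0 and 0.5. Friction about 1 N at the pin; stays where left. Arm 10 mm wide, z 47 to 57 mm, 60 mm from pivot to pin
- keeper_pin (a point): On the axis of the upright yellow pin at the end of the keeper arm (diameter 12 mm, z 57 to 81 mm over the bench), 69 mm over the bench
- spare_bushing: Spare bronze bushing standing on end, diameter 44 mm, 48 mm high; origin under its centre; leave alone
- indicator_housing: Olive drab turn indicator housing lying on its back, 82 x 82 x 87 mm; origin under its centre; leave alone
- gimbal: Chrome gyro gimbal lying flat, two rings and a rotor, diameter about 105 mm, 28 mm high; origin under its centre; leave alone
- pitot_cap: Bright red plastic pitot cover cap standing up, foot diameter 38 mm, 68 mm high, with a small tab; origin under its centre; leave alone
Mind the look-alikes: they are no part of the job. What is shaped like the sleeve but turquoise is not meant.

How it is judged:
On the way, in this order (a step that is already met when the one before it is completed fails the run):
1. the sleeve lies in the seat against the stop, the keeper arm still open (x of sleeve in the frame of gauge_ramp between 0.086 and 0.095 m and z of sleeve in the frame of gauge_ramp between 0.047 and 0.058 m and y of sleeve in the frame of gauge_ramp between -0.008 and 0.008 m and angle between the y axis of sleeve and the y axis of gauge_ramp, either way round below 0.12 rad and value of joint keeper below 1.5 rad), for 0.2 s.
2. the keeper arm is across the ramp behind it (value of joint keeper above 2.05 rad), for 0.2 s.
At the end, for the whole second after the job is handed in: The sleeve rests in the seat against the stop (its centre 86 to 95 mm uphill of the ramp's middle and 47 to 58 mm above the bench, within 8 mm of mid lane, axis square to the lane within 0.12 rad), at rest, and the keeper arm is closed past 2.05 rad (7 degrees short of its end stop) (x of sleeve in the frame of gauge_ramp between 0.086 and 0.095 m and z of sleeve in the frame of gauge_ramp between 0.047 and 0.058 m and y of sleeve in the frame of gauge_ramp between -0.008 and 0.008 m and angle between the y axis of sleeve and the y axis of gauge_ramp, either way round below 0.12 rad and value of joint keeper above 2.05 rad and linear speed of sleeve below 0.02 m/s); the robot touches nothing.
It fails at once if the sleeve is lifted more than about 12 mm off the slope (z of sleeve in the frame of slope above 0.034 m).
It fails at once if the sleeve runs free on the slope, back down or flung up (untouched and faster than 0.25 m/s) (x of sleeve in the frame of slope between 0 and 0.13 m and contact force between the fingers and sleeve below 0.02 N and linear speed of sleeve above 0.25 m/s).
It fails at once if the sleeve leaves the ramp's lane (x of sleeve in the frame of gauge_ramp below -0.14 m or y of sleeve in the frame of gauge_ramp above 0.03 m or y of sleeve in the frame of gauge_ramp below -0.03 m or x of sleeve in the frame of gauge_ramp above 0.11 m).
It fails at once if a bystander (spare bushing, indicator housing, gimbal, red cap) is pushed more than 20 mm or tipped (distance of any of spare_bushing, indicator_housing, gimbal, pitot_cap from where it was at the start of the episode above 0.02 m or angle between any of spare_bushing, indicator_housing, gimbal, pitot_cap's own z axis and vertical above 0.3 rad).
It also fails if it takes over 56 s, if anything falls off the work surface, if the arm or the gripper's body presses on something with over 40 N, if the wrist force passes 120 N, or if a joint passes its speed limit or range.

## Working session

There is one attempt and no reset: what is moved stays moved. The work goes in short steps, Python scripts to look and compute and a shell command to move; the robot and the scene stay as the last step left them, time stands still between calls to the robot, and variables do not carry over. Pictures are saved under pics/ and viewed, and the job is handed in when it is done.

```bash
ls; mkdir -p pics; python3 - <<'E'
from bench import r
import cv2,numpy as np
s=r.read_state();print(s)
for n in("scene","top"):
    c=r.camera(n);print(n,c["fov_y"],c["cx"],c["cy"],c["dist"],np.round(c["cam_to_world"],4).tolist())
    cv2.imwrite(f"pics/{n}0.png",c["pixels"][:,:,::-1])
    np.savez(f"pics/{n}0.npz",**{k:v for k,v in c.items()})
E
```

```text
pics
{'time': 0.0, 'joint_positions': array([-1.13060212,  0.33285101, -0.06471331,  1.46092713,  0.02160201,
        1.34987369, -0.08851339]), 'joint_vel': array([ 0.00063254, -0.00044859,  0.00023381,  0.00095031,  0.00029428,
       -0.00076299,  0.00067273]), 'joint_torque': array([ 8.76369832e-04, -6.23266697e+01,  2.52487266e-02, -3.89883327e+01,
       -6.12802966e-02,  3.97888420e-02,  1.32743426e-04]), 'ee_pos': array([0.27886295, 0.5589234 , 0.22177376]), 'eef_rot': array([ 2.29327669e-01,  9.73349041e-01, -6.69826441e-04, -1.27033869e-04]), 'ft_force': array([0.06829076, 0.06250876, 0.98579194]), 'torque': array([-0.05817399, -0.01019244,  0.00028163]), 'width': 0.08694728485926935}
scene 44.0477937333869 311.18344390784966 234.00466054314805 [0.06471255 0.         0.         0.         0.        ] [[0.6307, 0.419, -0.6532, 1.2677], [0.776, -0.3449, 0.5281, -0.5323], [-0.004, -0.8399, -0.5427, 0.6363], [0.0, 0.0, 0.0, 1.0]]
top 57.29705376541373 314.91449776318234 237.92293435204263 [-0.1089711  0.         0.         0.         0.       ] [[0.0173, -0.9813, 0.1915, 0.4689], [-0.9991, -0.0098, 0.0403, -0.0228], [-0.0376, -0.192, -0.9807, 0.752], [0.0, 0.0, 0.0, 1.0]]
```

View pics/scene0.png

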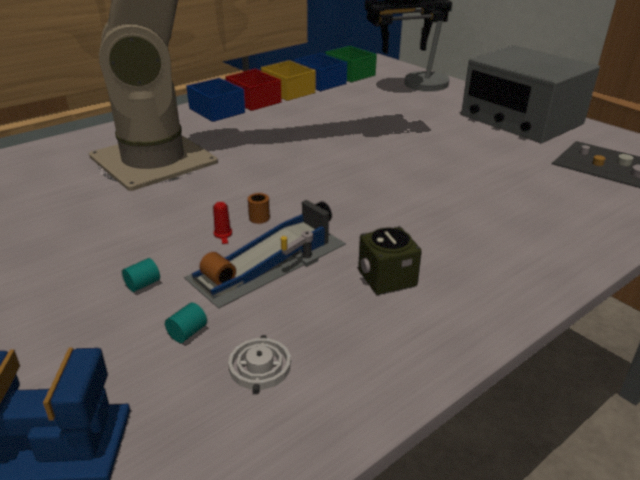

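View pics/top0.png

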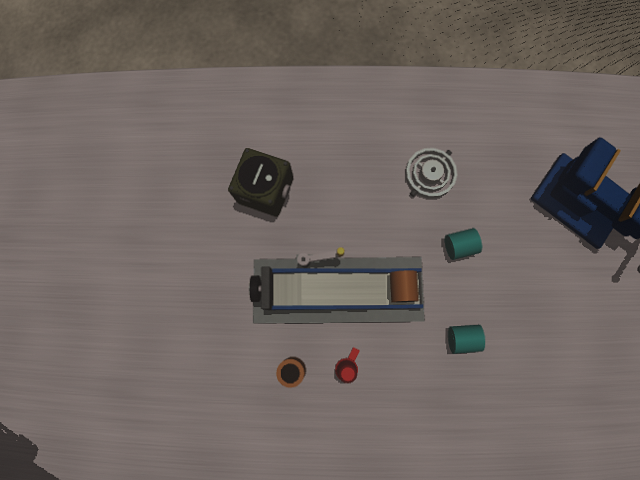

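The sleeve candidates are the bronze lying at (404,287) in the top view, the bronze standing bushing at (290,373), and the turquoise cylinders at (463,243) and (466,339). Only the one at (404,287) is bronze and lies on the ramp's landing. I'll confirm that in an enlarged crop.

```bash
python3 - <<'E'
import cv2,numpy as np
im=cv2.imread("pics/top0.png")[235:335,240:440]
cv2.imwrite("pics/topcrop.png",cv2.resize(im,None,fx=4,fy=4,interpolation=cv2.INTER_CUBIC))
im=cv2.imread("pics/scene0.png")[190:310,180:350]
cv2.imwrite("pics/scenecrop.png",cv2.resize(im,None,fx=4,fy=4,interpolation=cv2.INTER_CUBIC))
E
```

```text
(no output)
```

View pics/topcrop.png

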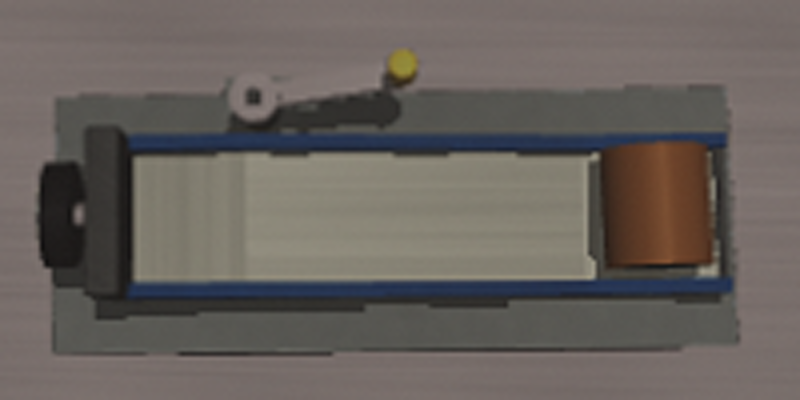

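View pics/scenecrop.png

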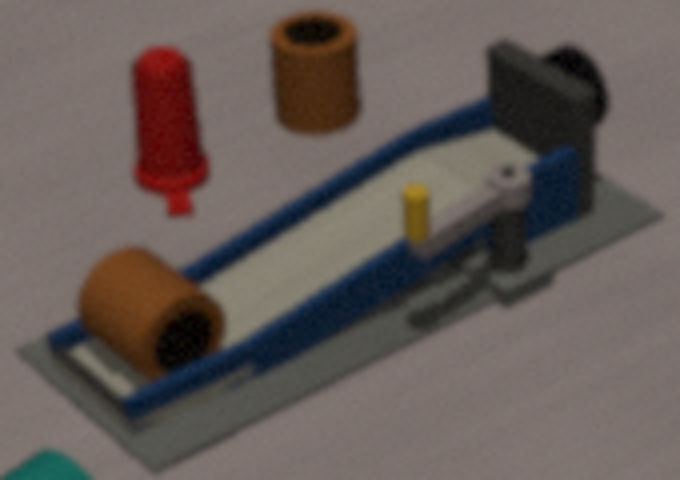

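Crop confirms the bronze sleeve lying on the landing, crop pixel (655,203), with its dark bore visible in the scene view. Now I'll fit the ramp's pose from the plate corners, pivot and pin.

```bash
cat > h.py <<'E'
import numpy as np,cv2
def load(f): return dict(np.load(f))
def K(c):
    f=240/np.tan(np.radians(float(c["fov_y"]))/2);return np.array([[f,0,float(c["cx"])],[0,f,float(c["cy"])],[0,0,1.]])
def proj(c,P):
    M=np.linalg.inv(c["cam_to_world"]);rv=cv2.Rodrigues(M[:3,:3])[0]
    return cv2.projectPoints(np.float64(P).reshape(-1,1,3),rv,M[:3,3],K(c),np.float64(c["dist"]))[0][:,0]
def back(c,uv,z):
    n=cv2.undistortPoints(np.float64(uv).reshape(1,1,2),K(c),np.float64(c["dist"]))[0,0]
    T=c["cam_to_world"];d=T[:3,:3]@[n[0],n[1],1];return T[:3,3]+d*(z-T[2,3])/d[2]
def R2w(p,P):
    P=np.atleast_2d(P).astype(float);cs,sn=np.cos(p[2]),np.sin(p[2])
    return np.c_[p[0]+cs*P[:,0]-sn*P[:,1],p[1]+sn*P[:,0]+cs*P[:,1],P[:,2]]
E
python3 - <<'E'
from h import *
from scipy.optimize import least_squares
t=load("pics/top0.npz");s=load("pics/scene0.npz")
tc=lambda a:np.array(a)/4+[239.6,234.6]   # resize centre offset approx
sc=lambda a:np.array(a)/4+[179.6,189.6]
def pts(p):
    b=p[3];k=p[4];a=k-.6+np.pi
    # keeper 0.6 => pointing downhill (-x); growing -> +y : direction from -x turning to +y = clockwise
    d=np.array([-np.cos(k-.6),np.sin(k-.6)])*.060
    pin=[.060+d[0],-.046+d[1],.081]
    T=[[.145,-.055,b],[-.145,-.055,b],[-.145,.055,b],[.145,.055,b],pin]
    S=[[-.145,.055,b],[-.145,-.055,b],[.145,-.055,b],pin]
    return np.array(T),np.array(S)
uT=tc([[55,97],[725,87],[738,345],[53,353],[403,62]])
uS=sc([[18,350],[155,470],[662,214],[415,188]])
def f(p):
    T,S=pts(p);return np.r_[(proj(t,R2w(p,T))-uT).ravel(),(proj(s,R2w(p,S))-uS).ravel()]
o=least_squares(f,[.42,0,np.pi/2,.004,.3],bounds=([0,-1,0,0,0],[1,1,3,.012,1]))
print(o.x.round(4),o.fun.reshape(-1,2).round(1).tolist())
p=o.x;np.save("ramp.npy",p)
print("crest",proj(t,R2w(p,[[.065,0,.034],[.065,-.027,.034],[.112,0,.072],[.06,-.046,.06]]))*4-np.array([239.6,234.6])*4)
print("origin",p[:3],np.degrees(p[2]),"crest w",R2w(p,[.065,0,.034]),"seat",R2w(p,[.09,0,.053]),"piv",R2w(p,[.06,-.046,.052]))
# sleeve: silhouette mid in top
for x in(-.12,-.11,-.10): print(x,proj(t,R2w(p,[[x,0,.056],[x-.022,0,.034],[x+.022,0,.034]]))*4-np.array([239.6,234.6])*4)
for n,uv in dict(cap=(347,372),bush=(290,373),house=(262,178),gim=(432,172)).items(): print(n,back(t,uv,.03))
E
```

```text
[ 0.5258 -0.0336  1.5963  0.0057  0.489 ] [[0.6, -0.2], [1.6, -0.1], [1.5, 0.4], [0.1, 0.2], [-2.0, 1.7], [-0.5, 0.0], [-0.2, 0.6], [1.5, 0.2], [2.1, 0.3]]
crest [[237.11332032 216.77739693]
 [236.99033254 151.04671616]
 [109.33414918 210.24918888]
 [244.63294111  95.93981448]]
origin [ 0.52583366 -0.03355092  1.59628117] 91.46017368366913 crest w [[0.52417732 0.03142797 0.034     ]] seat [[0.52354027 0.05641986 0.053     ]] piv [[0.57028979 0.02760177 0.052     ]]
-0.12 [[701.1009591  206.09450244]
 [744.85479644 209.73317513]
 [637.16843832 211.54614339]]
-0.11 [[675.85806045 206.51757907]
 [720.42890309 210.16006101]
 [612.63098473 211.93455682]]
-0.1 [[650.58865993 206.93156821]
 [695.97189034 210.57822183]
 [588.07725376 212.31419741]]
cap [ 0.39275264 -0.04810774  0.03      ]
bush [0.38928826 0.04291304 0.03      ]
house [0.71503042 0.10062423 0.03      ]
gim [ 0.72793323 -0.19348275  0.03      ]
```

```bash
python3 - <<'E'
from h import *
from scipy.optimize import least_squares
t=load("pics/top0.npz");s=load("pics/scene0.npz")
o4=np.array([239.6,234.6])
P=[[.145,-.055,.0057],[-.145,-.055,.0057],[-.145,.055,.0057],[.145,.055,.0057],[.065,-.027,.034],[.065,.027,.034],[-.075,-.027,.012],[-.075,.027,.012],[.06,-.046,.06]]
u=np.array([[55,97],[725,87],[738,345],[53,353],[246,152],[246,280],[592,155],[590,280],[252,95]])/4+o4
P=np.array(P)
f=lambda p:(proj(t,R2w(p,P))-u).ravel()
o=least_squares(f,[.52,-.03,1.59]);p=o.x;print(p.round(4),np.degrees(p[2]),o.fun.reshape(-1,2).round(1).tolist())
np.save("ramp.npy",p)
print("pin w",back(t,np.array([403,62])/4+o4,.081),"piv",R2w(p,[.06,-.046,.052]),"seat",R2w(p,[.09,0,.053]))
pw=back(t,np.array([403,62])/4+o4,.081)-R2w(p,[.06,-.046,.081])[0]; c,sn=np.cos(p[2]),np.sin(p[2])
l=[c*pw[0]+sn*pw[1],-sn*pw[0]+c*pw[1]];print("pin rel",l,"k",.6+np.arctan2(l[1],-l[0]))
# top-only check in scene
S=np.array([[-.145,.055,.0057],[-.145,-.055,.0057],[.145,-.055,.0057]])
print(proj(s,R2w(p,S))-(np.array([[18,350],[155,470],[662,214]])/4+[179.6,189.6]))
E
```

```text
[ 0.526  -0.0356  1.5956] 91.41978734129552 [[1.7, -0.4], [2.8, -0.1], [2.7, 0.3], [1.3, 0.1], [-1.0, -0.4], [-0.9, 0.7], [-3.7, -0.7], [-2.1, 0.3], [-0.5, 0.1]]
pin w [ 0.58117913 -0.03494942  0.081     ] piv [[0.57053787 0.02551761 0.052     ]] seat [[0.52380867 0.05436864 0.053     ]]
pin rel [np.float64(-0.06071212805547729), np.float64(-0.009139772845517157)] k 0.45057925355322037
[[-1.49398343  0.48403771]
 [-1.31564796  1.14081688]
 [ 0.74606486  0.6848699 ]]
```

```bash
cat >> h.py <<'E'
from scipy.spatial.transform import Rotation as Rt
def plan(*ws,ramp=True):
    from bench import r
    s=r.read_state();p=np.load("ramp.npy");R=Rt.from_quat(s["eef_rot"]);M=R.as_matrix()
    c,sn=np.cos(p[2]),np.sin(p[2]);e=s["ee_pos"]-[p[0],p[1],0]
    a=np.degrees(np.arctan2(M[1,1],M[0,1]))
    print("t",round(s["time"],2),"ramp mm",np.round([1e3*(c*e[0]+sn*e[1]),1e3*(-sn*e[0]+c*e[1]),1e3*e[2]],1),"F ramp",np.round([c*s["ft_force"][0]+sn*s["ft_force"][1],-sn*s["ft_force"][0]+c*s["ft_force"][1],s["ft_force"][2]],2),"w",round(s["width"],4),
     "turn to ramp -y",round(a-np.degrees(p[2])+90,2),"j",s["joint_positions"].round(2),"z",M[:,2].round(3))
    for w in ws:
        W=R2w(p,np.array(w)/1e3)[0] if ramp else np.array(w)/1e3
        print(w,"->",np.round(M.T@(W-s["ee_pos"])*1e3,1))
E
python3 -c "
from h import *
plan([450,250,222],ramp=False)
plan([-165,0,222],[-165,0,120])"
```

```text
t 0.1 ramp mm [600.5 232.4 221.8] F ramp [ 0.38  0.73 -0.85] w 0.0868 turn to ramp -y 62.06 j [-1.13  0.33 -0.06  1.46  0.02  1.35 -0.09] z [-0.001 -0.001 -1.   ]
[450, 250, 222] -> [-2.91e+02 -2.00e+02  1.00e-01]
t 0.1 ramp mm [600.5 232.4 221.8] F ramp [ 0.38  0.73 -0.85] w 0.0868 turn to ramp -y 62.06 j [-1.13  0.33 -0.06  1.46  0.02  1.35 -0.09] z [-0.001 -0.001 -1.   ]
[-165, 0, 222] -> [-563.9 -567.4    0.6]
[-165, 0, 120] -> [-563.9 -567.3  102.6]
```

```bash
python3 -m crank '[[-1,[-32,-22,0],5],[-1,[-64,-44,0],10],[-1,[-97,-67,0],16],[-1,[-129,-89,0],21],[-1,[-161,-111,0],26],[-1,[-194,-133,0],31],[-1,[-226,-155,0],36],[-1,[-258,-178,0],41],[-1,[-291,-200,0],46],[-1,[-312,-229,0],51],[-1,[-330,-255,0],56],[-1,[-348,-280,0],62]]' 20; python3 -c "
from h import *
plan([-165,0,222],[-165,0,120])"
```

```text
time: 1.1
ee_pos: [0.4654, 0.1512, 0.2222]
eef_rot: [0.7, 0.714, -0.0, -0.0]
ft_force: [-0.3, -0.2, 0.4]
width: 0.0153
t 1.1 ramp mm [188.3  56.  222.2] F ramp [-0.16  0.26  0.43] w 0.0153 turn to ramp -y -0.22 j [-0.71  0.02  0.31  1.82 -0.01  1.3  -0.38] z [-0.001 -0.    -1.   ]
[-165, 0, 222] -> [-3.53e+02  5.74e+01  2.00e-01]
[-165, 0, 120] -> [-353.    57.5  102.2]
```

```bash
python3 -m crank '[[-1,[-36,6,0],0],[-1,[-72,12,0],0],[-1,[-108,18,0],0],[-1,[-144,24,0],0],[-1,[-180,30,0],0],[-1,[-216,36,0],0],[-1,[-252,42,0],0],[-1,[-288,48,0],0],[-1,[-320,54,15],0],[-1,[-345,57,45],0],[-1,[-353,57,80],0],[-1,[-353,57,102],0]]'; python3 -m crank '[[-1,[0,0,0],0],[-1,[0,0,0],0]]'; python3 - <<'E'
from h import *
plan([-165,0,24],[-155,0,24])
from bench import r
for n in("scene","top"):
    c=r.camera(n);np.savez(f"pics/{n}1.npz",**c);cv2.imwrite(f"pics/{n}1.png",c["pixels"][:,:,::-1])
E
```

```text
time: 2.1
ee_pos: [0.5297, -0.201, 0.1174]
eef_rot: [0.699, 0.715, -0.001, -0.001]
ft_force: [0.4, 0.7, 0.6]
width: 0.0006
time: 2.27
ee_pos: [0.5309, -0.1977, 0.12]
eef_rot: [0.698, 0.716, -0.001, -0.001]
ft_force: [0.0, 0.8, 1.3]
width: 0.0005
t 2.27 ramp mm [-162.2   -0.8  120. ] F ramp [ 0.79 -0.04  1.32] w 0.0005 turn to ramp -y 0.06 j [-0.25  0.32  0.63  1.77 -0.21  1.12  0.47] z [-0.002  0.    -1.   ]
[-165, 0, 24] -> [-2.8 -0.6 96. ]
[-155, 0, 24] -> [ 7.2 -0.6 96. ]
```

View pics/top1.png

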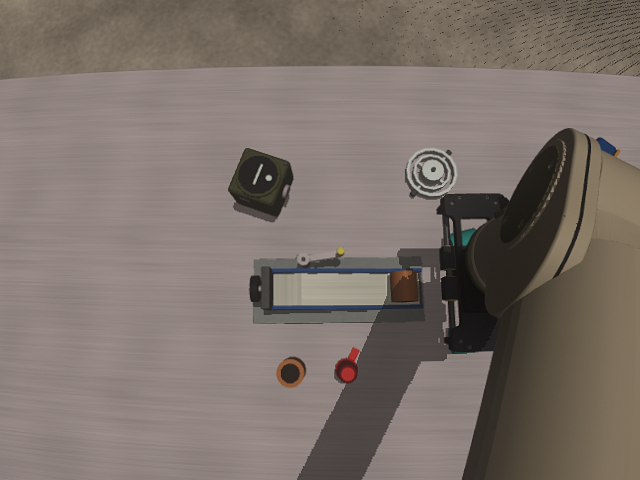

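View pics/scene1.png

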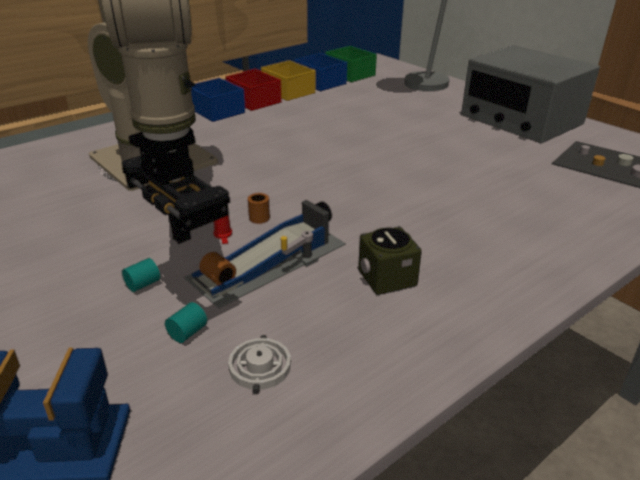

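The gripper is shut, square to the lane, and hovering behind the foot of the ramp at top pixel (450,288). Descending, then a slow approach.

```bash
python3 -m crank '[[-1,[0,-0.5,25],0],[-1,[0,-0.5,50],0],[-1,[0,-0.5,70],0],[-1,[0,-0.5,85],0],[-1,[0,-0.5,95],0],[-1,[0,-0.5,95],0],[-1,[3,-0.5,95],0],[-1,[6,-0.5,95],0],[-1,[9,-0.5,95],0],[-1,[12,-0.5,95],0]]'; python3 -c "
from h import *
plan()"
```

```text
time: 3.2
ee_pos: [0.5315, -0.1856, 0.0265]
eef_rot: [0.698, 0.716, 0.001, 0.001]
ft_force: [0.2, -1.3, -0.8]
width: 0.0003
t 3.2 ramp mm [-150.1   -1.7   26.5] F ramp [-1.29 -0.22 -0.81] w 0.0003 turn to ramp -y 0.09 j [-0.22  0.44  0.58  1.86 -0.29  0.93  0.51] z [ 0.002  0.    -1.   ]
```

```bash
python3 -m crank '[[-1,[3,-1.5,0],0],[-1,[6,-1.5,0],0],[-1,[9,-1.5,0],0],[-1,[12,-1.5,0],0],[-1,[15,-1.5,0],0],[-1,[18,-1.5,0],0],[-1,[21,-1.5,0],0],[-1,[24,-1.5,0],0],[-1,[27,-1.5,0],0],[-1,[30,-1.5,0],0]]'; python3 - <<'E'
from h import *
plan()
from bench import r
for n in("scene","top"):
    c=r.camera(n);np.savez(f"pics/{n}2.npz",**c)
    im=c["pixels"][:,:,::-1]; im=im[190:310,180:350] if n=="scene" else im[225:345,240:440]
    cv2.imwrite(f"pics/{n}2.png",cv2.resize(im,None,fx=4,fy=4,interpolation=cv2.INTER_CUBIC))
E
```

```text
time: 4.03
ee_pos: [0.5285, -0.1558, 0.0255]
eef_rot: [0.698, 0.716, 0.0, -0.0]
ft_force: [-0.6, 0.3, -0.4]
width: 0.0002
t 4.03 ramp mm [-120.2    0.6   25.5] F ramp [ 0.34  0.55 -0.43] w 0.0002 turn to ramp -y 0.06 j [-0.28  0.41  0.57  1.89 -0.28  0.92  0.45] z [-0.  0. -1.]
```

View pics/top2.png

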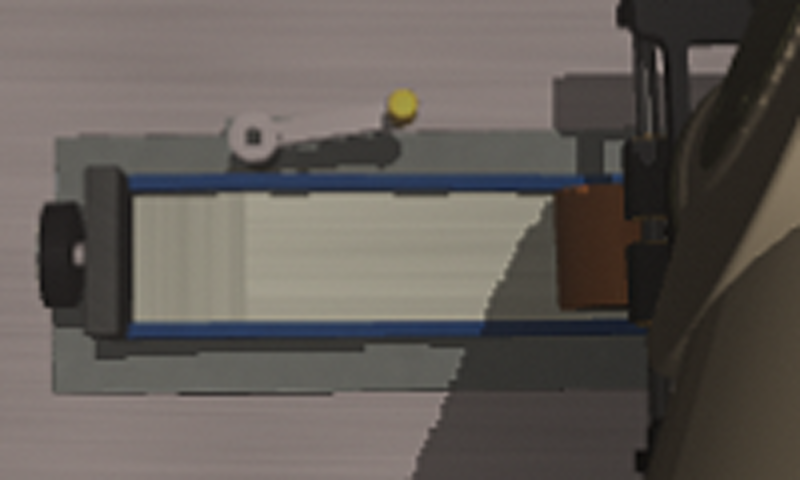

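View pics/scene2.png

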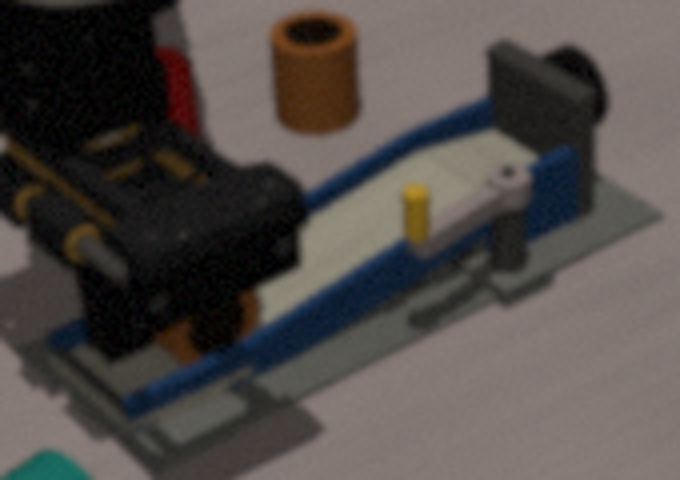

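Pushing works: the sleeve's front edge is now at crop x≈557, 18 mm up, and square. Continuing up the slope.

```bash
python3 -m crank '[[-1,[3,0.5,0],0],[-1,[7,0.5,0],0],[-1,[11,0.5,0],0],[-1,[15,0.5,-0.5],0],[-1,[19,0.5,-1.1],0],[-1,[23,0.5,-1.8],0],[-1,[27,0.5,-2.4],0],[-1,[31,0.5,-3],0],[-1,[35,0.5,-3.7],0],[-1,[39,0.5,-4.3],0],[-1,[43,0.5,-5],0],[-1,[47,0.5,-5.6],0]]'; python3 -c "
from h import *
plan()"
```

```text
time: 5.13
ee_pos: [0.5277, -0.1087, 0.0312]
eef_rot: [0.698, 0.716, 0.0, -0.0]
ft_force: [-0.6, -1.2, 1.4]
width: 0.0006
t 5.13 ramp mm [-73.1   0.1  31.2] F ramp [-1.22  0.66  1.4 ] w 0.0006 turn to ramp -y 0.06 j [-0.37  0.38  0.57  1.91 -0.25  0.92  0.35] z [ 0.  0. -1.]
```

```bash
python3 -m crank '[[-1,[4,0,-0.6],0],[-1,[8,0,-1.3],0],[-1,[12,0,-1.9],0],[-1,[16,0,-2.5],0],[-1,[20,0,-3.2],0],[-1,[24,0,-3.8],0],[-1,[28,0,-4.4],0],[-1,[32,0,-5.1],0],[-1,[36,0,-5.7],0],[-1,[40,0,-6.3],0],[-1,[44,0,-7],0],[-1,[48,0,-7.6],0]]';  python3 - <<'E'
from h import *
plan()
from bench import r
for n in("scene","top"):
    c=r.camera(n);np.savez(f"pics/{n}3.npz",**c)
    im=c["pixels"][:,:,::-1]; im=im[190:310,180:350] if n=="scene" else im[225:345,240:440]
    cv2.imwrite(f"pics/{n}3.png",cv2.resize(im,None,fx=4,fy=4,interpolation=cv2.INTER_CUBIC))
E
```

```text
time: 6.13
ee_pos: [0.5265, -0.0607, 0.0388]
eef_rot: [0.698, 0.716, 0.0, -0.0]
ft_force: [-0.3, -1.2, 0.6]
width: 0.0007
t 6.13 ramp mm [-25.1   0.2  38.8] F ramp [-1.18  0.31  0.64] w 0.0007 turn to ramp -y 0.06 j [-0.45  0.34  0.56  1.93 -0.23  0.93  0.24] z [-0.  0. -1.]
```

View pics/top3.png

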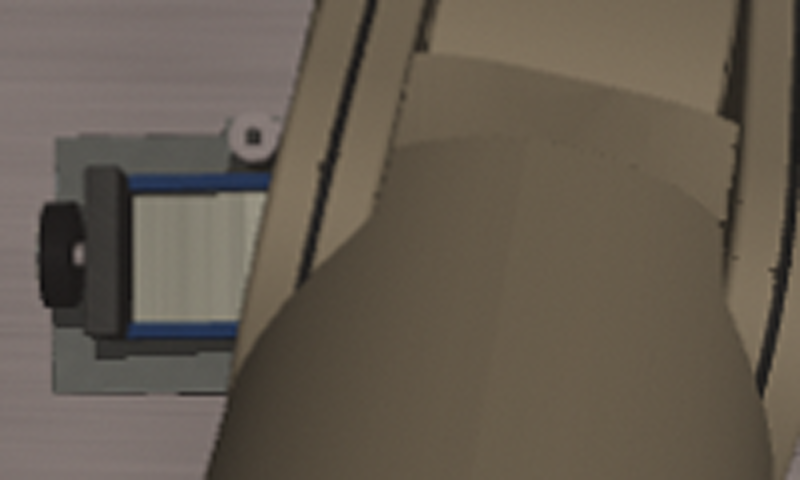

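View pics/scene3.png

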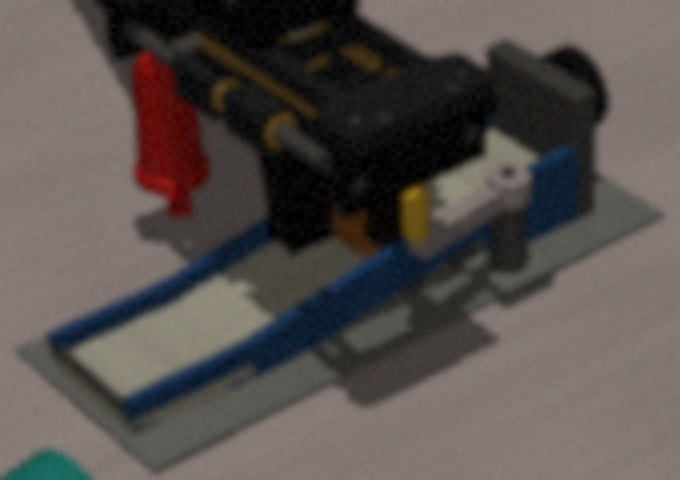

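The sleeve sits against the fingers at scene crop (355,235), midway up the slope. Continuing.

```bash
python3 -m crank '[[-1,[4,0,-0.6],0],[-1,[8,0,-1.3],0],[-1,[12,0,-1.9],0],[-1,[16,0,-2.5],0],[-1,[20,0,-3.2],0],[-1,[24,0,-3.8],0],[-1,[28,0,-4.4],0],[-1,[32,0,-5.1],0],[-1,[36,0,-5.7],0],[-1,[40,0,-6.3],0],[-1,[44,0,-7],0],[-1,[47,0,-7.4],0]]';  python3 -c "
from h import *
plan()"
python3 -m crank '[[-1,[2,0,-0.3],0],[-1,[4,0,-0.6],0],[-1,[6,0,-1],0],[-1,[8,0,-1],0],[-1,[10,0,-1],0],[-1,[12,0,-1],0],[-1,[14,0,-1],0],[-1,[16,0,-1],0],[-1,[18,0,-1],0],[-1,[20,0,-1],0],[-1,[22,0,-1],0],[-1,[22,0,-1],0]]'
python3 - <<'E'
from h import *
plan()
from bench import r
for n in("scene",):
    c=r.camera(n);np.savez(f"pics/{n}4.npz",**c)
    im=c["pixels"][:,:,::-1]; im=im[190:310,180:350]
    cv2.imwrite(f"pics/{n}4.png",cv2.resize(im,None,fx=4,fy=4,interpolation=cv2.INTER_CUBIC))
E
```

```text
time: 7.23
ee_pos: [0.5253, -0.0135, 0.0462]
eef_rot: [0.698, 0.716, 0.0, -0.0]
ft_force: [0.4, -1.6, 0.6]
width: 0.0004
t 7.23 ramp mm [22.1  0.2 46.2] F ramp [-1.63 -0.32  0.63] w 0.0004 turn to ramp -y 0.08 j [-0.53  0.32  0.55  1.94 -0.2   0.94  0.14] z [-0.  0. -1.]
time: 8.23
ee_pos: [0.5247, 0.0084, 0.0471]
eef_rot: [0.698, 0.716, 0.0, -0.0]
ft_force: [-0.3, -0.4, -0.3]
width: 0.0005
t 8.23 ramp mm [44.   0.2 47.1] F ramp [-0.39  0.33 -0.29] w 0.0005 turn to ramp -y 0.09 j [-0.57  0.32  0.54  1.94 -0.2   0.94  0.09] z [ 0.  0. -1.]
```

View pics/scene4.png

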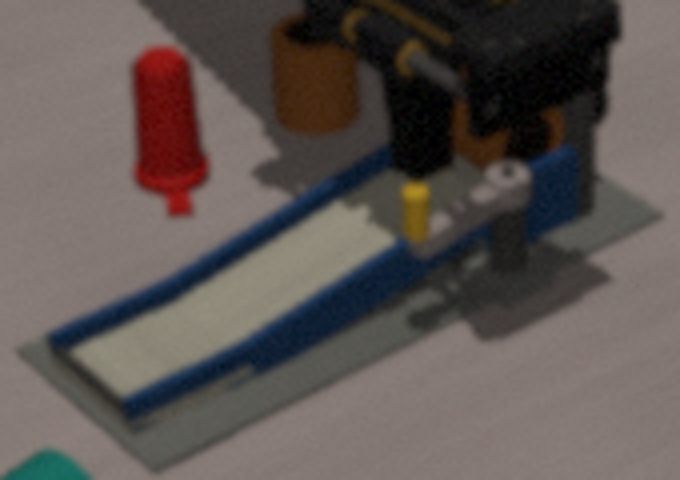

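The sleeve has left the fingers and moved into the seat (bore at crop ~ (530,130)). I'll compare that with the predicted seat position.

```bash
python3 -m crank '[[-1,[3,0,0],0],[-1,[6,0,0],0],[-1,[9,0,0],0],[-1,[9,0,0],0],[-1,[9,0,0],0],[-1,[0,0,0],0],[-1,[-10,0,0],0]]'; python3 -m crank '[[-1,[0,0,-20],0],[-1,[0,0,-45],0],[-1,[0,0,-60],0],[-1,[-30,0,-70],0],[-1,[-60,0,-70],0],[-1,[-90,0,-70],0],[-1,[-120,0,-70],0],[-1,[-120,0,-70],0]]'
python3 - <<'E'
from h import *
plan()
from bench import r
p=np.load("ramp.npy")
for n in("scene","top"):
    c=r.camera(n);np.savez(f"pics/{n}5.npz",**c)
    im=c["pixels"][:,:,::-1].copy();o=(180,190) if n=="scene" else (240,225)
    im=im[190:310,180:350] if n=="scene" else im[225:345,240:440]
    im=cv2.resize(im,None,fx=4,fy=4,interpolation=cv2.INTER_CUBIC)
    cv2.imwrite(f"pics/{n}5.png",im)
    print(n,((proj(c,R2w(p,np.array([[90,-24,53],[90,0,75],[68,0,53],[68,-24,53],[68,24,53]])/1e3))-o)*4).round(0).tolist())
E
```

```text
time: 8.87
ee_pos: [0.525, -0.0025, 0.0471]
eef_rot: [0.697, 0.717, 0.0, -0.0]
ft_force: [0.8, -0.4, -0.6]
width: 0.0011
time: 9.53
ee_pos: [0.5269, -0.1303, 0.1177]
eef_rot: [0.701, 0.713, -0.001, 0.001]
ft_force: [-0.8, -1.4, -0.1]
width: 0.0004
t 9.53 ramp mm [-94.7   1.5 117.7] F ramp [-1.42  0.88 -0.1 ] w 0.0004 turn to ramp -y -0.43 j [-0.4   0.27  0.64  1.84 -0.18  1.09  0.32] z [ 0.001 -0.003 -1.   ]
scene [[533.0, 145.0], [500.0, 84.0], [464.0, 141.0], [497.0, 162.0], [431.0, 120.0]]
top [[175.0, 192.0], [168.0, 247.0], [230.0, 251.0], [230.0, 191.0], [230.0, 312.0]]
```

View pics/top5.png

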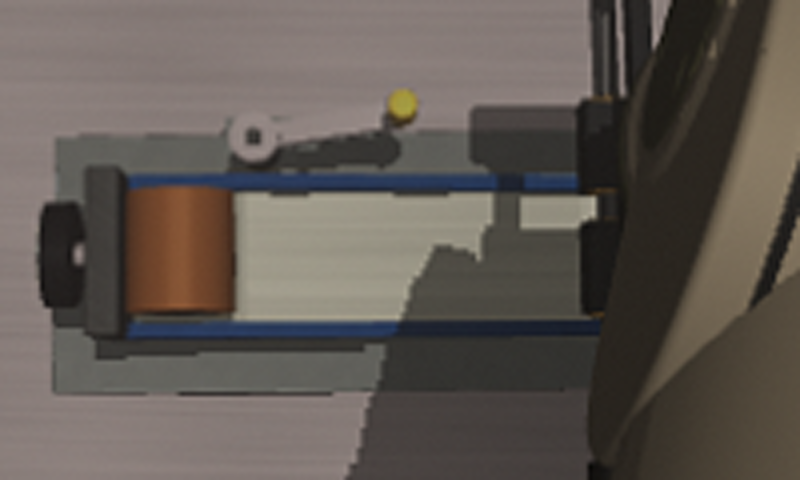

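View pics/scene5.png

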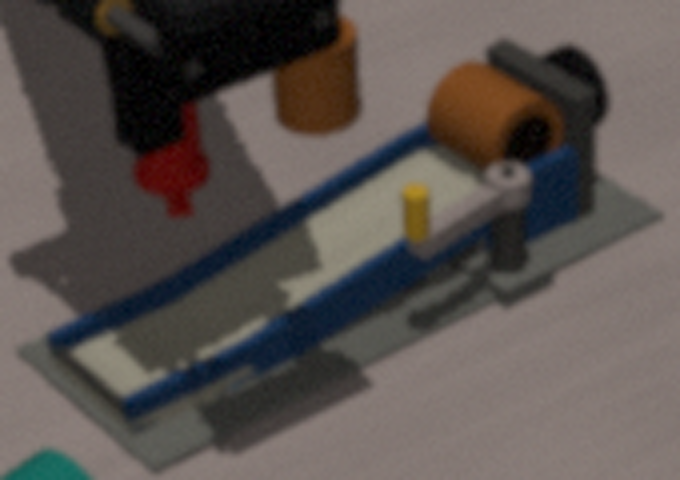

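The sleeve is seated, its rear edge at top crop x=235, flush against the stop and square. The keeper is still at k≈0.45. Next I'll preposition outside the pin with the tool turned so its flat face pushes tangentially.

```bash
python3 -c "
from h import *
plan([5,-85,118],[5,-85,63])"
```

```text
t 9.63 ramp mm [-89.    0.7 117.1] F ramp [ 0.76 -0.99 -1.22] w 0.0004 turn to ramp -y -0.17 j [-0.4   0.27  0.64  1.84 -0.18  1.09  0.32] z [-0. -0. -1.]
[5, -85, 118] -> [94.3 85.5 -0.9]
[5, -85, 63] -> [94.3 85.5 54.1]
```

```bash
python3 -m crank '[[-1,[8,7,0],-7],[-1,[16,14,0],-14],[-1,[24,21,0],-21],[-1,[32,28,0],-28],[-1,[40,35,0],-35],[-1,[48,42,0],-42],[-1,[56,50,0],-49],[-1,[64,58,0],-56],[-1,[72,66,0],-63],[-1,[80,74,0],-70],[-1,[88,80,0],-77],[-1,[94,85,0],-84]]'; python3 -m crank '[[-1,[0,0,0],-7],[-1,[0,0,0],-14],[-1,[0,0,0],-14],[-1,[0,0,0],-14]]'; python3 - <<'E'
from h import *
plan([5,-85,63])
from bench import r
for n in("scene","top"):
    c=r.camera(n);np.savez(f"pics/{n}6.npz",**c)
    im=c["pixels"][:,:,::-1].copy()
    im=im[190:310,180:350] if n=="scene" else im[205:345,240:440]
    cv2.imwrite(f"pics/{n}6.png",cv2.resize(im,None,fx=4,fy=4,interpolation=cv2.INTER_CUBIC))
E
```

```text
time: 10.63
ee_pos: [0.6108, -0.0241, 0.1169]
eef_rot: [0.035, 0.999, 0.0, -0.0]
ft_force: [-0.7, 0.7, 0.3]
width: 0.0006
time: 10.97
ee_pos: [0.6104, -0.0254, 0.117]
eef_rot: [-0.081, 0.997, 0.0, -0.0]
ft_force: [-0.4, -0.3, 0.1]
width: 0.0006
t 10.97 ramp mm [  8.1 -84.6 117. ] F ramp [-0.32  0.37  0.12] w 0.0006 turn to ramp -y 97.88 j [-0.27  0.38  0.3   1.64 -0.12  1.13  1.79] z [-0.  0. -1.]
[5, -85, 63] -> [ 0.  -3.1 54. ]
```

View pics/scene6.png

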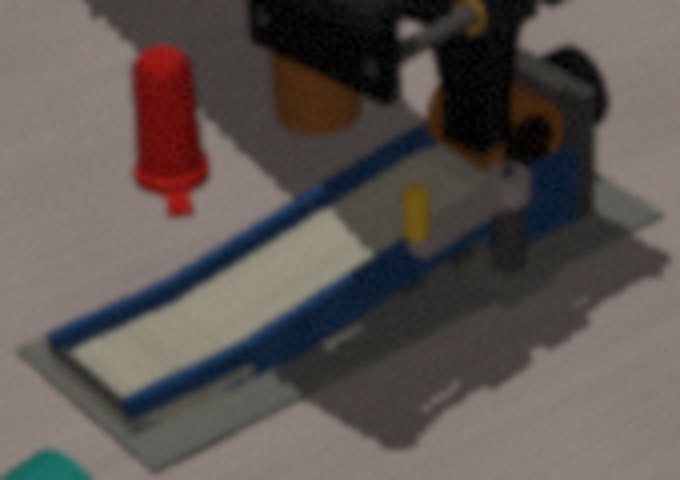

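View pics/top6.png

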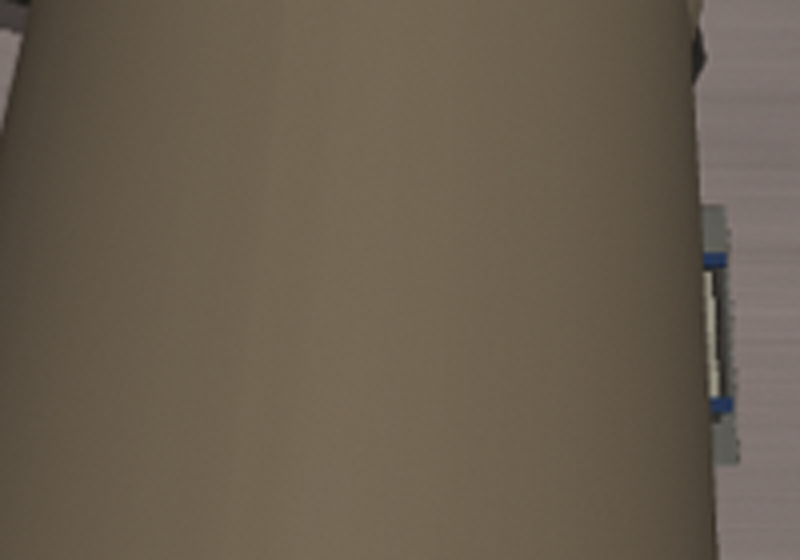

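The fingers hover outside the pin (pin at scene crop (415,210)), nothing disturbed. Descending to z 63 and working out the arc rows.

```bash
python3 -m crank '[[-1,[0,-3,15],0],[-1,[0,-3,30],0],[-1,[0,-3,42],0],[-1,[0,-3,50],0],[-1,[0,-3,54],0],[-1,[0,-3,54],0]]'; cat > arc.py <<'E'
from h import *
import sys
from bench import r
def rows(phis,d=15.5):
    s=r.read_state();M=Rt.from_quat(s["eef_rot"]).as_matrix();p=np.load("ramp.npy")
    a0=np.arctan2(M[1,0],M[0,0])-p[2]
    for f in phis:
        f=np.radians(f);t=np.array([np.sin(f),np.cos(f)])
        w=np.array([60,-46])+60*np.array([-np.cos(f),np.sin(f)])-d*t
        W=R2w(p,np.r_[w,63]/1e3)[0]
        sh=M.T@(W-s["ee_pos"])*1e3
        tr=-(np.degrees(np.arctan2(t[1],t[0])-a0)+180)%360-180
        tr=(np.degrees(a0-np.arctan2(t[1],t[0]))+180)%360-180
        print(round(np.degrees(f)),np.round(sh,1),round(tr,1))
E
python3 -c "
from arc import *
plan()
rows([-9,-9,-5,0,5,10,15,20,25,30,35,40,45])"
```

```text
time: 11.57
ee_pos: [0.6106, -0.0287, 0.0623]
eef_rot: [-0.082, 0.997, 0.0, -0.001]
ft_force: [0.3, 0.0, 0.4]
width: 0.0003
t 11.57 ramp mm [  4.8 -84.7  62.3] F ramp [ 0.04 -0.29  0.4 ] w 0.0003 turn to ramp -y 98.03 j [-0.26  0.44  0.29  1.69 -0.14  1.03  1.81] z [-0.001 -0.    -1.   ]
-9 [14.1  0.4 -0.7] -1.0
-9 [14.1  0.4 -0.7] -1.0
-5 [18.3 -0.7 -0.7] 3.0
0 [23.6 -1.5 -0.7] 8.0
5 [29.  -1.9 -0.7] 13.0
10 [34.4 -1.8 -0.7] 18.0
15 [39.8 -1.2 -0.7] 23.0
20 [45.1 -0.2 -0.7] 28.0
25 [50.3  1.3 -0.7] 33.0
30 [55.4  3.3 -0.7] 38.0
35 [60.2  5.6 -0.6] 43.0
40 [64.9  8.4 -0.6] 48.0
45 [69.2 11.6 -0.6] 53.0
```

```bash
python3 -m crank '[[-1,[7,0,0],0],[-1,[14,0,0],0],[-1,[18,-0.7,0],3],[-1,[23.5,-1.5,0],8],[-1,[29,-2,0],13],[-1,[34.5,-2,0],18],[-1,[40,-1,0],23],[-1,[45,0,0],28],[-1,[50,1.5,0],33],[-1,[55.5,3.5,0],38],[-1,[60,5.5,0],43],[-1,[65,8.5,0],48]]'; python3 - <<'E'
from arc import *
plan()
rows(list(range(45,94,5)))
c=r.camera("scene");im=c["pixels"][190:310,180:350,::-1]
cv2.imwrite("pics/scene7.png",cv2.resize(im,None,fx=4,fy=4,interpolation=cv2.INTER_CUBIC))
E
```

```text
time: 12.57
ee_pos: [0.5451, -0.0322, 0.0639]
eef_rot: [0.332, 0.943, 0.0, 0.001]
ft_force: [-0.0, -2.1, 1.3]
width: 0.0005
t 12.57 ramp mm [  3.  -19.2  63.9] F ramp [-2.14  0.1   1.33] w 0.0005 turn to ramp -y 49.74 j [-0.41  0.32  0.45  1.87 -0.17  0.98  1.  ] z [ 0.001 -0.    -1.   ]
45 [ 5.9 -0.2  0.9] 4.7
50 [11.3 -0.9  0.9] 9.7
55 [16.7 -1.1  0.9] 14.7
60 [22.1 -0.8  0.9] 19.7
65 [27.4 -0.1  0.9] 24.7
70 [32.7  1.1  0.9] 29.7
75 [37.8  2.7  0.9] 34.7
80 [42.8  4.8  0.9] 39.7
85 [47.6  7.3  0.9] 44.7
90 [52.2 10.3  0.9] 49.7
```

View pics/scene7.png

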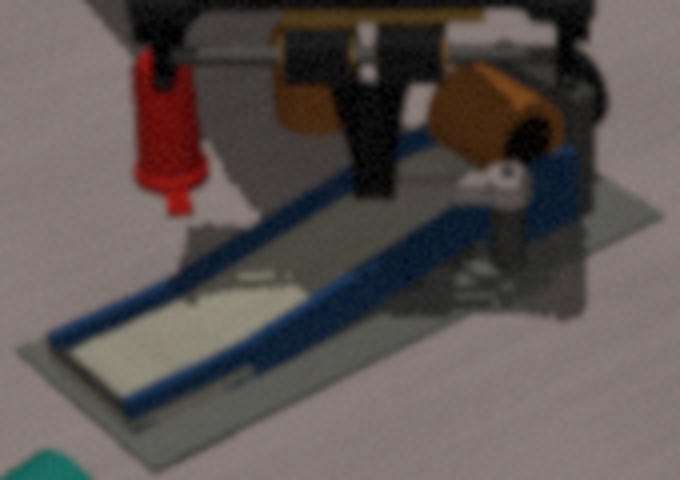

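The arm now reaches over the lane at crop (430,185), with the pin carried in front of the fingers. Finishing the arc.

```bash
python3 -m crank '[[-1,[6,0,0],5],[-1,[11.5,-1,0],10],[-1,[17,-1,0],15],[-1,[22,-1,0],20],[-1,[27.5,0,0],25],[-1,[32.5,1,0],30],[-1,[38,2.5,0],35],[-1,[43,5,0],40],[-1,[47.5,7.5,0],45],[-1,[52,10,0],50],[-1,[53,10.5,0],50],[-1,[53,10.5,0],50]]'; python3 - <<'E'
from arc import *
plan()
rows([90])
c=r.camera("scene");im=c["pixels"][190:310,180:350,::-1]
cv2.imwrite("pics/scene8.png",cv2.resize(im,None,fx=4,fy=4,interpolation=cv2.INTER_CUBIC))
E
```

```text
time: 13.62
ee_pos: [0.511, 0.0073, 0.0638]
eef_rot: [0.698, 0.716, -0.0, 0.002]
ft_force: [2.5, -9.6, -1.7]
width: 0.0005
t 13.62 ramp mm [43.3 14.  63.8] F ramp [-9.63 -2.23 -1.72] w 0.0005 turn to ramp -y 0.05 j [-0.62  0.26  0.58  1.96 -0.17  0.96  0.07] z [ 0.002 -0.002 -1.   ]
90 [ 1.2 -0.   0.8] 0.0
```

View pics/scene8.png

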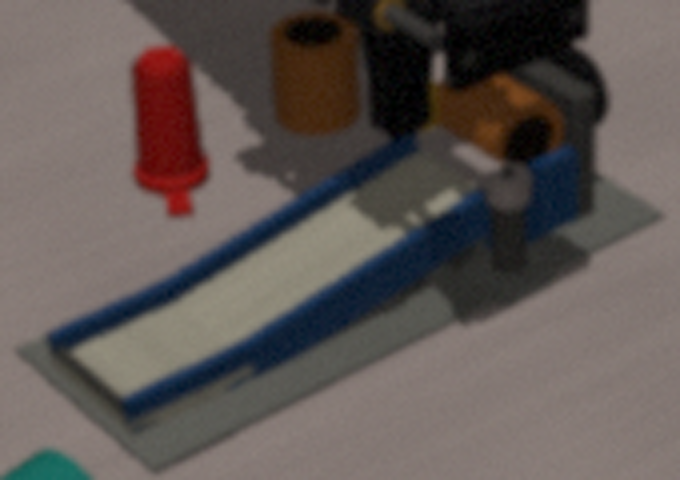

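About 9.6 N of resistance at the end, so the keeper is on its end stop (arm across at crop (475,160), pin at (433,105)). Backing off and rising clear for a final check.

```bash
python3 -m crank '[[-1,[-5,0,0],0],[-1,[-15,0,0],0],[-1,[-25,0,-5],0],[-1,[-25,0,-30],0],[-1,[-30,0,-60],0],[-1,[-60,0,-90],0],[-1,[-100,0,-110],0],[-1,[-140,0,-110],0],[-1,[-180,0,-110],0],[-1,[-220,0,-110],0],[-1,[-240,0,-110],0],[-1,[-240,0,-110],0]]'; python3 - <<'E'
from arc import *
plan()
p=np.load("ramp.npy")
for n in("scene","top"):
    c=r.camera(n);im=c["pixels"][:,:,::-1];im=im[190:310,180:350] if n=="scene" else im[225:345,240:440]
    cv2.imwrite(f"pics/{n}9.png",cv2.resize(im,None,fx=4,fy=4,interpolation=cv2.INTER_CUBIC))
    o=(180,190) if n=="scene" else (240,225)
    for k in(2.05,2.17): print(n,k,((proj(c,R2w(p,[.06-.06*np.cos(k-.6),-.046+.06*np.sin(k-.6),.081]))-o)*4).round())
    cv2.imwrite(f"pics/{n}9full.png",c["pixels"][:,:,::-1])
E
```

```text
time: 14.67
ee_pos: [0.515, -0.2366, 0.174]
eef_rot: [0.7, 0.714, -0.001, 0.001]
ft_force: [0.2, -1.0, 0.5]
width: 0.0006
t 14.67 ramp mm [-200.7   16.   174. ] F ramp [-0.99 -0.16  0.5 ] w 0.0006 turn to ramp -y -0.34 j [-0.29  0.28  0.76  1.72 -0.2   1.22  0.54] z [ 0.001 -0.002 -1.   ]
scene 2.05 [[418.  89.]]
scene 2.17 [[430.  83.]]
top 2.05 [[264. 280.]]
top 2.17 [[245. 282.]]
```

View pics/top9.png

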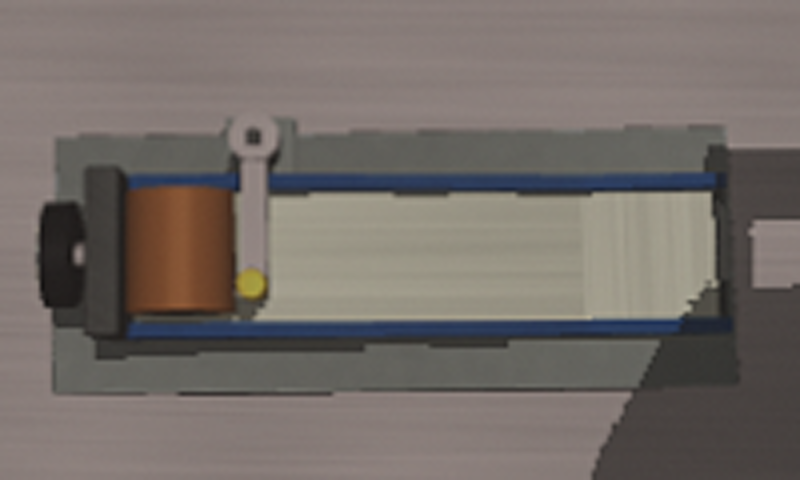

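View pics/scene9full.png

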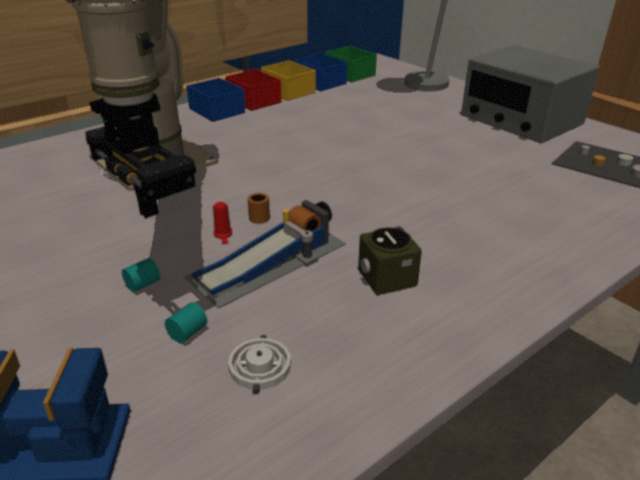

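The arm lies square across the lane (pivot at crop (252,136), pin at (251,284)). The sleeve is against the stop, and the bystanders are unmoved. Letting the arm settle, then handing in.

```bash
python3 -m crank '[[-1,[0,0,0],0],[-1,[0,0,0],0],[-1,[0,0,0],0]]'; python3 -c "
from bench import r
print(r.close_job())"
```

```text
time: 15.02
ee_pos: [0.5171, -0.2287, 0.1732]
eef_rot: [0.697, 0.717, 0.0, -0.0]
ft_force: [-0.5, 0.2, 0.0]
width: 0.0006
the job is handed in; nothing more can be done
None
```

The sleeve is in the seat against the stop and the keeper arm is closed behind it. I handed the job in at about 15 s of the 56 s allowed; no verdict is reported. I pushed the sleeve with the shut fingers along the landing, up the slope and over the crest, and it rolled into the seat. I then pushed the yellow pin round its arc until about 9.6 N of resistance showed it was on its end stop, and moved the arm clear.

**Last checks**
- **Sleeve:** it lies flush against the stop and square to the lane in the final pictures.
- **Keeper:** the arm is square across the lane. Its pin is at crop pixel (251,284), against (245,282) predicted for fully closed and (264,280) for the 2.05 rad limit.
- **Bystanders:** the spare bushing, housing, gimbal and red cap look unmoved, judged by eye.
- **Robot:** it is touching nothing.

One check disagreed slightly: my camera fit of the ramp was off by about 2–3 mm along its length, for example at the crest and foot edges. I therefore judged the seating by the sleeve's contact with the stop, not by absolute position.

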